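# Shift the paint-jar mill into third gear

### The arm

A 7-joint arm with a two-finger parallel gripper is mounted at the origin on the work surface. World frame = base frame: x ahead of the robot, y to its left, z up, the work surface at z = 0. Lengths are in m, angles in rad, forces in N, time in s.
With the tool pointing down it reaches from about 0.4 to 0.85 m from the base axis. Payload 4.4 kg.
Tool frame: the origin (TCP) lies at the very end of the fingers, on their centre line; the grasp point (between the pads) lies 19 mm behind it (robot.grip_depth is the distance from the TCP to the grasp point, in m); x points along the fingers, y is the direction in which the jaws open and shut, and the axes are right-handed (so a half turn about x gives the same grasp; the last joint's range is limited). The gripper opens to 94 mm and grips with 3 to 60 N. Pads are 16 mm wide; open, the fingers measure 119 mm over their backs; the gripper's body (75 mm by 177 mm) begins 78 mm behind the grasp point.
Start: joints at [1.135, 0.628, 0.038, 1.517, -0.027, 0.996, -0.02], TCP at [0.235, -0.606, 0.205] pointing down, gripper open.
Joint ranges: [-3.06, 3.06], [-0.37, 2.12], [-1.25, 1.32], [0.18, 2.47], [-1.1, 4.24], [0.23, 1.98], [-2.94, 2.94]. Speed limits (rad/s): [2.57, 2.57, 3.14, 3.14, 3.14, 3.14, 3.14].

### API

Orientations are given as a 3x3 rotation matrix whose columns are the frame's x, y, z axes.
In Python, from rig import robot gives the robot as it stands. The module is installed in compiled form; this text tells all that it offers.
- The arm moves only by the tool move_arm, never from a script. Its argument "commands" is a list that holds one entry, the list of rows, each a list of 7 numbers: the shift along the tool's x, y, z scaled (see below), then the turn, a rotation vector about the tool's x, y, z scaled (see below), then the gripper's target within -1 to 1 (shut at 1, half-way at 0, fully open at -1). In form: [[[dx, dy, dz, ax, ay, az, fingers], ...]]. A call has 1 to 8 rows; each row is the pose to reach, as a shift and turn from the pose commanded when the call began, along the tool's axes at that moment; what a row does not reach only later rows make up. The controller multiplies each number of a shift by 200 mm and each number of a turn by 90 degrees. A row lasts 1/8 s, in which the tool goes at most 62.5 mm and 10.7 degrees, less where a joint would pass 70% of its speed; a pose out of reach is approached as far as the arm can. A call with a number of a shift or a turn outside -1 to 1 is refused whole. A call with a gripper value outside its range is refused whole. The fingers move at their own pace and stop on an object; "force" is the grip in N (left out, the last holds). Time passes only in rows, so rows that repeat a pose let the fingers close. It gives the time, the measured TCP pose, the force and the opening at its end, in the units of the state.
- robot.get_state(): the state, without advancing time (a new reading comes with each control period).
- robot.grab_frame(name): name is "scene" or "side" or "wrist"; returns a dict with "pixels" (420x560x3 uint8, red, green, blue), "mtx" (3x3 intrinsics, pixels), "cam_to_world" (4x4, takes a point from camera to world coordinates). Camera axes: x right, y down, z forward; pixel columns grow to the right and rows downward; lengths in m; the calibration is good to about 2 mm. A picture is of the moment at which its call begins. There is no depth.
- robot.sign_off(): hands the job in, once; it reports no verdict.
The state is a dict: "clock": time; "joint_positions": joint angles; "joint_velocities": joint speeds; "effort": joint torques, N m; "eef_pos": TCP position; "ee_rot": TCP orientation; "wrist_force": force on the tool from outside, world axes, zero at the start; "moment": the same for the moment, N m; "grip_width": opening from 0.0 (shut) to 1.0 (fully open).
Only numpy, scipy, OpenCV 4.12 (cv2) and the standard library are available. Lean on these libraries where they do the work, as an engineer would, in place of code of your own. Each camera call takes 0.05 s, during which the arm holds its last target.

### The job

The bench jar mill is stopped, with its gear lever left somewhere in the left-hand leg of the H-gate. Push the lever with your fingertips, without gripping or forcing it, through the cross-gate into third gear (the far end of the right-hand leg, marked with three dots) until it is fully home, then take your hand away. Leave the jar on the rollers, the two small paint jars and the stirring stick as they are.

Things in the scene. Friction and masses are not known exactly. Their poses are not given: they have to be found in the camera images.
- mill: Bench jar mill, fixed. Origin on the table under the centre of its H-gate; x runs from the mill's front (robot side) to its back, y to its left; near, far, left, right are along these. Base plate x -120..120, y -88..418 mm. Gearbox at the origin, 140 x 120 mm; motor behind it to x = 215, 132 mm high; roller bed to its left from y = 85. Only the lever stands higher than 180 mm.
- gate (a point): Centre of the H-gate, on top of its steel plate (100 x 92 mm), 115 mm above the table. The H has two legs along the mill's x, 25 mm apart, joined at mid-length by the cross-gate along y; all 13 mm wide (lever shaft 10 mm). The legs' ends are the gears, with 1 to 4 small dark dots: first far left, second near left, third far right, fourth near right. Two round-nosed tongues part the legs.
- lever: Top of the gear lever: black pear-shaped knob 32 mm across, on a 10 mm steel shaft. Origin on the lever's axis at the knob's widest part, 212 mm above the table when upright, 160 mm from the pivot (52 mm above the table under the gate); knob from 30 mm below it to 20 mm above; z up along the lever. No springs: it stays where left. 3 to 5 N at the knob moves it; keep below 25 N.
- gear_shift (a joint): Fore-and-aft angle of the lever, rad: 0 in the cross-gate, + leaning far (+x of the mill), - leaning near; stops at +-0.29, fully home in a gear (46 mm at the knob from the middle). Beyond about +-0.03 it moves only in one of the two legs. Starts anywhere from -0.28 to 0.28.
- gear_select (a joint): Sideways angle of the lever, rad: -0.206 in the left leg, +0.206 in the right leg (33 mm at the knob from the middle); + leans right (-y of the mill). It changes legs only while gear_shift is within about 0.03 of 0; the tongues' round noses help it in. Starts in the left leg, -0.206 to -0.19.
- mill_jar: White cylindrical mixing jar with black lid, 96 mm in diameter and 171 mm long, 0.9 kg, lying loose across the two rollers with its axis along the mill's y. Origin at its centre, 130 mm above the table; top at 178 mm. Must stay there.
- paint_jar_a: Small paint jar with black lid, 45 mm in diameter, 57 mm tall, standing on the table to the right of the gearbox, towards the back. Origin under its base. Must stay there.
- paint_jar_b: Small paint jar like the other, standing on the table in front of the gearbox. Origin under its base. Must stay there.
- stir_stick: Flat wooden stirring stick 200 x 18 x 5 mm lying on the table to the right of the gearbox, roughly along the mill's x. Origin at the centre of its underside. Must stay there.

How it is judged:
At the end, for the whole second after the job is handed in: The lever rests in third gear: gear_shift above 0.26 rad (within 5 mm, at the knob, of its stop) in the right-hand leg (gear_select above 0.14 rad), and the jar on the rollers, both paint jars and the stick lie within 15 mm of where they were (value of joint gear_shift above 0.26 rad and value of joint gear_select above 0.14 rad and velocity of joint gear_shift between -0.05 and 0.05 rad/s and distance of each of mill_jar, paint_jar_a, paint_jar_b, stir_stick from where it was at the start of the episode below 0.015 m); the robot touches nothing.
It fails at once if a jar or the stirring stick is picked up or shifted by more than 20 mm (distance of any of mill_jar, paint_jar_a, paint_jar_b, stir_stick from where it was at the start of the episode above 0.02 m).
It fails at once if the lever is gripped or forced (more than 35 N between fingers and lever) (contact force between the fingers and lever above 35 N).
It fails at once if the lever is pushed with the arm or the gripper's body instead of the fingers (contact force between the arm and lever above 2 N).
It also fails if it takes over 59 s, if anything falls off the work surface, if the arm or the gripper's body presses on something with over 40 N, if the wrist force passes 120 N, or if a joint passes its speed limit or range.

## Working session

There is one attempt and no reset: what is moved stays moved. The work goes in short steps, Python scripts to look and compute and a tool call to move; the robot and the scene stay as the last step left them, time stands still between calls to the robot, and variables do not carry over. Pictures are saved under pics/ and viewed, and the job is handed in when it is done.

Besides the shell and the picture viewer there is one more tool, called as name([rows], argument=value, ...), one row to a line, values as JSON. move_arm: Moves the arm, as the interface text tells. Its arguments: {"type":"object","properties":{"commands":{"type":"array","items":{"type":"array","items":{"type":"array","items":{"type":"number","minimum":-1,"maximum":1}}}},"force":{"type":"number"}},"required":["commands"]}

```bash
mkdir -p pics; python3 - <<'E'
from rig import robot
import cv2,pickle
s=robot.get_state();print({k:s[k] for k in('clock','eef_pos','ee_rot','wrist_force','grip_width')})
for n in('scene','side','wrist'):
    f=robot.grab_frame(n);pickle.dump(f,open(f'pics/{n}0.pkl','wb'));cv2.imwrite(f'pics/{n}0.png',f['pixels'][:,:,::-1]);print(n,f['mtx'].round(1).tolist(),f['cam_to_world'].round(3).tolist())
E
```

```text
{'clock': 0.0, 'eef_pos': array([ 0.23470574, -0.60544645,  0.20458605]), 'ee_rot': array([[-6.77936892e-04,  3.61434426e-01, -9.32397284e-01],
       [ 1.68138216e-03, -9.32395769e-01, -3.61435061e-01],
       [-9.99998357e-01, -1.81274632e-03,  2.43960941e-05]]), 'wrist_force': array([ 0.39019763, -1.10429761, -0.23190855]), 'grip_width': 0.9991504948721066}
scene [[433.6, 0.0, 279.5], [0.0, 433.6, 205.4], [0.0, 0.0, 1.0]] [[-0.387, 0.779, -0.493, 1.023], [0.922, 0.326, -0.208, 0.136], [-0.002, -0.535, -0.845, 0.868], [0.0, 0.0, 0.0, 1.0]]
side [[527.3, 0.0, 289.4], [0.0, 527.3, 209.4], [0.0, 0.0, 1.0]] [[-0.926, -0.239, 0.294, 0.272], [-0.379, 0.58, -0.721, 0.713], [0.001, -0.779, -0.627, 0.798], [0.0, 0.0, 0.0, 1.0]]
wrist [[373.2, 0.0, 279.3], [0.0, 373.2, 209.7], [0.0, 0.0, 1.0]] [[0.362, -0.903, -0.231, 0.3], [-0.932, -0.351, -0.087, -0.58], [-0.002, 0.247, -0.969, 0.384], [0.0, 0.0, 0.0, 1.0]]
```

View pics/scene0.png

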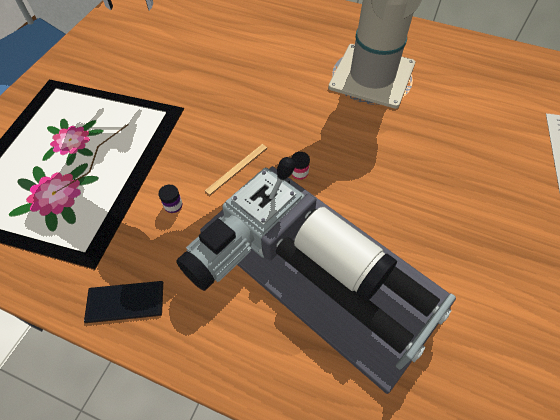

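View pics/side0.png

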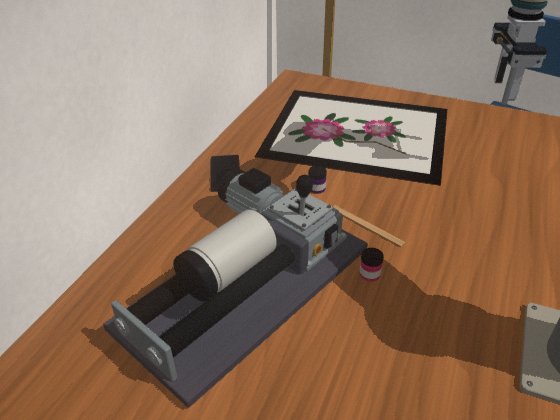

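View pics/wrist0.png

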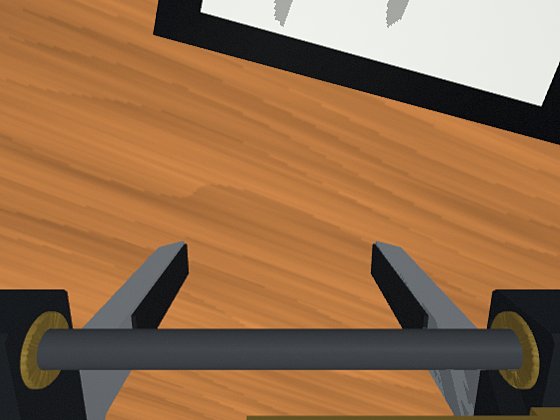

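The scene view shows the gate at about (268,195), the knob at (286,167), jar b at (300,165), jar a at (170,197) and the stick at (236,170). The side view shows the knob at (304,184) and the gate at (305,212). I'll zoom in on both.

```bash
python3 - <<'E'
import cv2,numpy as np
a=cv2.imread('pics/scene0.png')[140:250,220:330];b=cv2.imread('pics/side0.png')[160:270,250:360]
cv2.imwrite('pics/z0.png',np.hstack([cv2.resize(x,(400,400),interpolation=cv2.INTER_CUBIC) for x in(a,b)]))
E
```

```text
(no output)
```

View pics/z0.png

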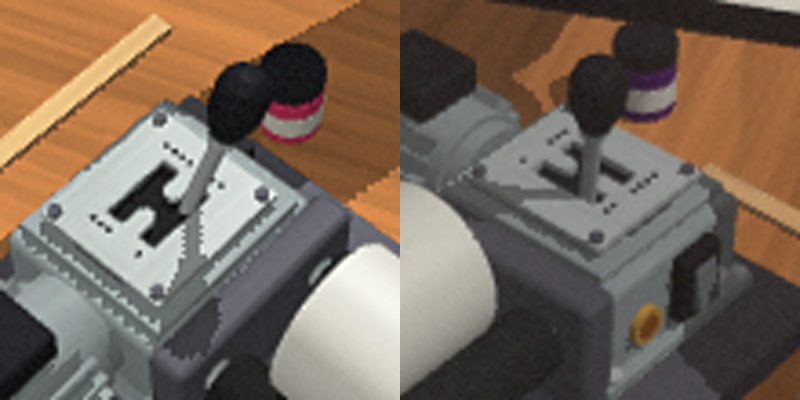

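```bash
cat > h.py <<'E'
import numpy as np,pickle,cv2
def ray(f,u,v):
    K,T=f['mtx'],f['cam_to_world'];d=T[:3,:3]@np.linalg.inv(K)@[u,v,1];return T[:3,3],d/np.linalg.norm(d)
def onz(f,u,v,z):
    o,d=ray(f,u,v);return o+d*(z-o[2])/d[2]
def tri(f1,p1,f2,p2):
    A=np.zeros((3,3));b=np.zeros(3)
    for f,p in((f1,p1),(f2,p2)):
        o,d=ray(f,*p);M=np.eye(3)-np.outer(d,d);A+=M;b+=M@o
    return np.linalg.solve(A,b)
E
python3 - <<'E'
from h import *
sc,sd=[pickle.load(open(f'pics/{n}0.pkl','rb')) for n in('scene','side')]
s=.275
S=lambda x,y:(220+x*s-.4,140+y*s-.4); D=lambda x,y:(250+(x-400)*s-.4,160+y*s-.4)
# NR, NL, FL, FR
cs=np.array([onz(sc,*S(*p),.117) for p in((160,120),(262,195),(157,290),(55,210))])
# side: NL?(597,237) etc
cd=np.array([onz(sd,*D(*p),.117) for p in((686,170),(597,237),(480,172))])
print(cs.round(4),cd.round(4))
print('centers',cs.mean(0),(cd[0]+cd[2])/2)
xd=(cs[2]+cs[3]-cs[0]-cs[1])[:2];yd=(cs[1]+cs[2]-cs[0]-cs[3])[:2]
print('x ang',np.degrees(np.arctan2(xd[1],xd[0])),'y ang',np.degrees(np.arctan2(yd[1],yd[0])),np.linalg.norm(xd)/2,np.linalg.norm(yd)/2)
x2=(cd[2]-cd[1])[:2];y2=(cd[1]-cd[0])[:2];print('side',np.degrees(np.arctan2(x2[1],x2[0])),np.degrees(np.arctan2(y2[1],y2[0])))
# knob by dark blob in both
def blob(f,box):
    x0,y0,x1,y1=box;g=f['pixels'][y0:y1,x0:x1].max(2);m=(g<60).astype('uint8');n,l,st,c=cv2.connectedComponentsWithStats(m);
    for i in range(1,n):
        if st[i,4]>30:print(st[i],c[i]+[x0,y0])
blob(sc,(270,150,320,185));blob(sd,(290,170,325,205))
k=tri(sc,S(239,100),sd,D(597,95));print('knob',k)
c=cs.mean(0);a=np.arctan2(xd[1],xd[0]);R=np.array([[np.cos(a),np.sin(a)],[-np.sin(a),np.cos(a)]]);print('knob mill',R@(k-c)[:2])
for n,p,h in(('pa',(170,197),.03),('pb',(300,165),.03),('st1',(266,148),0.005),('st2',(208,192),.005)):
    w=onz(sc,*p,h);print(n,w.round(3),(R@(w-c)[:2]).round(3))
E
```

```text
[[ 0.5215 -0.1127  0.117 ]
 [ 0.5479 -0.037   0.117 ]
 [ 0.629  -0.067   0.117 ]
 [ 0.603  -0.1421  0.117 ]] [[ 0.5206 -0.1093  0.117 ]
 [ 0.5464 -0.0352  0.117 ]
 [ 0.6285 -0.063   0.117 ]]
centers [ 0.57534902 -0.08968914  0.117     ] [ 0.57451328 -0.08614022  0.117     ]
x ang -20.067181828487453 y ang 70.86619146444758 0.08651073875700947 0.07980578781773587
side -18.724966395197516 70.78022219560971
[  7   2  33  32 555] [291.82342342 164.71711712]
[  6   0  29  28 476] [308.74789916 181.80252101]
knob [ 0.55241892 -0.04968642  0.20297231]
knob mill [-0.03526384  0.02970637]
pa [ 0.611 -0.313  0.03 ] [ 0.11  -0.198]
pb [ 0.408 -0.069  0.03 ] [-0.164 -0.038]
st1 [ 0.372 -0.176  0.005] [-0.161 -0.151]
st2 [ 0.551 -0.25   0.005] [ 0.032 -0.158]
```

The mill is centred at about (0.575, -0.088) with yaw of about -19°. The lever is in the left leg on the near side, with the knob at about mill (-35, +31) mm. I'll push with shut fingers in three stages: +x to neutral, then -y across, then +x into third. First I'll approach from above.

move_arm([
  [[-0.25,-0.2,-0.2,0,0,0,1],[-0.25,-0.4,-0.4,0,0,0,1],[-0.25,-0.6,-0.6,-0.1,0,0,1],[-0.25,-0.75,-0.8,-0.2,0,0,1],[-0.25,-0.75,-0.8,-0.25,0,0,1],[-0.25,-0.75,-0.8,-0.25,0,0,1]],
], force=20)

```text
clock: 0.9
eef_pos: [0.33, -0.4081, 0.2555]
ee_rot: [[-0.0, 0.691, -0.723], [-0.0, -0.723, -0.691], [-1.0, -0.0, 0.0]]
wrist_force: [-1.0, -0.8, -0.2]
grip_width: 0.398
```

```bash
cat > goal.py <<'E'
# usage: goal.py mx my z (mm, mill frame) -> numbers for shift and yaw
import sys
from h import *
from rig import robot
from scipy.spatial.transform import Rotation as Ro
C=np.array([.575,-.088]);A=np.radians(-19.3)
X=np.array([np.cos(A),np.sin(A)]);Y=np.array([-X[1],X[0]])
s=robot.get_state();p,R=np.array(s['eef_pos']),np.array(s['ee_rot'])
d=p[:2]-C
print('t',round(s['clock'],2),'mill tcp mm',(1e3*np.array([d@X,d@Y,p[2]])).round(1),'F mill',np.round([s['wrist_force'][:2]@X,s['wrist_force'][:2]@Y,s['wrist_force'][2]],1),'grip',round(s['grip_width'],2))
y3=np.r_[X,0];Rg=np.c_[[0,0,-1],y3,np.cross([0,0,-1],y3)]
print('turn',(Ro.from_matrix(R.T@Rg).as_rotvec()/(np.pi/2)).round(3))
for i in range(1,len(sys.argv),3):
    g=np.array([float(v)for v in sys.argv[i:i+3]])/1e3
    w=np.r_[C+g[0]*X+g[1]*Y,g[2]];print('shift',(R.T@(w-p)/.2).round(3))
E
python3 goal.py -85 32 240
```

```text
t 0.9 mill tcp mm [-125.4 -383.1  255.5] F mill [-0.7 -1.1 -0.2] grip 0.4
turn [-0.3  0.   0. ]
shift [ 0.077 -0.763 -1.941]
```

move_arm([
  [[0,-0.1,-0.25,-0.1,0,0,1],[0,-0.2,-0.5,-0.2,0,0,1],[0,-0.3,-0.75,-0.3,0,0,1],[0,-0.38,-0.98,-0.3,0,0,1],[0,-0.38,-0.98,-0.3,0,0,1],[0,-0.38,-0.98,-0.3,0,0,1]],
])

```text
clock: 1.65
eef_pos: [0.4186, -0.2194, 0.2553]
ee_rot: [[-0.001, 0.943, -0.333], [-0.001, -0.333, -0.943], [-1.0, -0.0, 0.001]]
wrist_force: [-0.6, 0.1, 0.4]
grip_width: 0.006
```

```bash
python3 goal.py -85 32 240
```

```text
t 1.65 mill tcp mm [-104.2 -175.7  255.3] F mill [-0.6 -0.1  0.4] grip 0.01
turn [-0.002  0.001  0.   ]
shift [ 0.076  0.093 -1.039]
```

move_arm([
  [[0,0.05,-0.3,0,0,0,1],[0,0.09,-0.6,0,0,0,1],[0,0.09,-0.9,0,0,0,1],[0.05,0.09,-1.0,0,0,0,1],[0.15,0.09,-1.0,0,0,0,1],[0.28,0.09,-1.0,0,0,0,1],[0.28,0.09,-1.0,0,0,0,1],[0.28,0.09,-1.0,0,0,0,1]],
])

```text
clock: 2.65
eef_pos: [0.5028, -0.0365, 0.2001]
ee_rot: [[0.001, 0.943, -0.333], [-0.0, -0.333, -0.943], [-1.0, 0.001, 0.0]]
wrist_force: [0.4, 0.5, 0.2]
grip_width: 0.003
```

```bash
cat > pic.py <<'E'
import sys
from h import *
from rig import robot
n=sys.argv[1];o=[]
for c,(x,y) in(('scene',(210,130)),('side',(240,130))):
    f=robot.grab_frame(c);pickle.dump(f,open(f'pics/{c}{n}.pkl','wb'))
    o.append(cv2.resize(f['pixels'][y:y+133,x:x+133,::-1],(400,400),interpolation=cv2.INTER_CUBIC))
cv2.imwrite(f'pics/z{n}.png',np.hstack(o))
E
python3 pic.py 1;python3 goal.py -28 32 198
```

```text
t 2.75 mill tcp mm [-85.1  25.4 200.5] F mill [ 0. -0.  0.] grip 0.0
turn [-0.001 -0.    -0.001]
shift [ 0.013  0.285 -0.034]
```

View pics/z1.png

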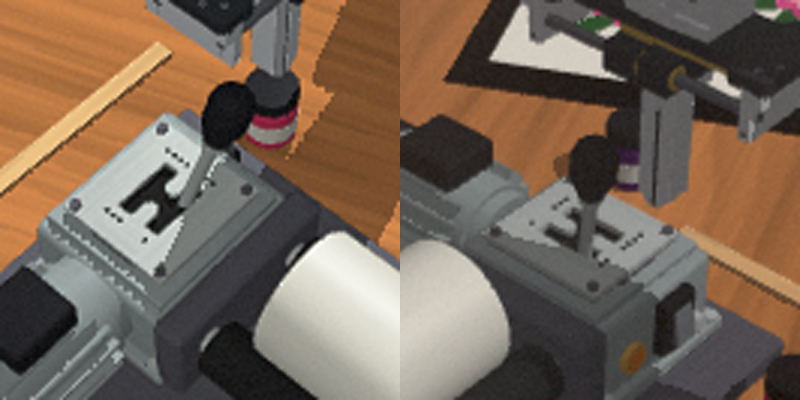

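The shut fingers stand just on the near side of the knob, which is at (228,115) in the scene zoom and (593,165) in the side zoom. Next I push +x gently.

move_arm([
  [[0,0.03,-0.03,0,0,0,1],[0,0.07,-0.03,0,0,0,1],[0,0.1,-0.03,0,0,0,1],[0,0.13,-0.03,0,0,0,1],[0,0.16,-0.03,0,0,0,1],[0,0.19,-0.03,0,0,0,1],[0,0.21,-0.03,0,0,0,1]],
])

```text
clock: 3.62
eef_pos: [0.5428, -0.0429, 0.1993]
ee_rot: [[-0.003, 0.944, -0.33], [0.001, -0.33, -0.944], [-1.0, -0.003, 0.0]]
wrist_force: [-4.1, 2.8, 3.7]
grip_width: 0.001
```

```bash
python3 pic.py 2;python3 goal.py -28 32 198
```

```text
t 3.73 mill tcp mm [-44.5  31.8 199.3] F mill [-3.8  1.2  2.2] grip 0.0
turn [-0.     0.     0.001]
shift [ 0.006  0.083 -0.001]
```

View pics/z2.png

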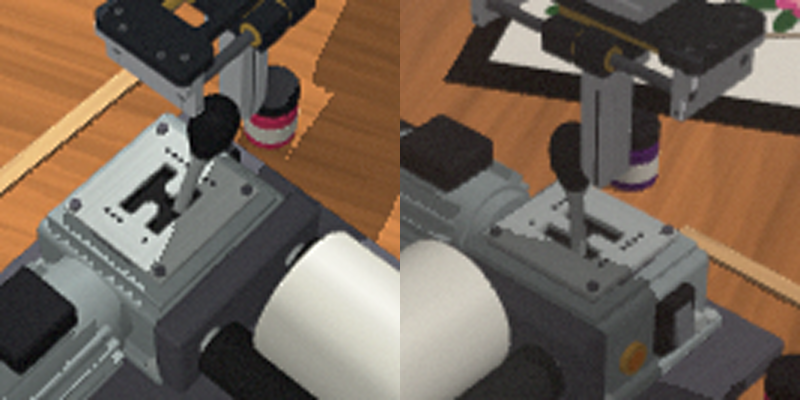

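The knob is moving with about 4 N on it. I'll measure the knob position to get the contact offset.

```bash
cat > knob.py <<'E'
import sys
from h import *
n=sys.argv[1];v=[float(x) for x in sys.argv[2:6]]
sc,sd=[pickle.load(open(f'pics/{c}{n}.pkl','rb')) for c in('scene','side')]
C=np.array([.575,-.088]);A=np.radians(-19.3);X=np.array([np.cos(A),np.sin(A)]);Y=np.array([-X[1],X[0]])
s=133/400;a=(210+v[0]*s-.4,130+v[1]*s-.4);b=(240+(v[2]-400)*s-.4,130+v[3]*s-.4)
k=tri(sc,a,sd,b);d=k[:2]-C;print('knob mill',(1e3*np.array([d@X,d@Y,k[2]])).round(1))
E
python3 knob.py 1 229 113 592 162; python3 knob.py 2 213 124 573 153
```

```text
knob mill [-32.8  30.  207.3]
knob mill [-18.2  30.1 208.3]
```

move_arm([
  [[0,0.02,0,0,0,0,1],[0,0.045,0,0,0,0,1],[0,0.065,0,0,0,0,1],[0,0.08,0,0,0,0,1],[0,0.08,0,0,0,0,1]],
])

```text
clock: 4.35
eef_pos: [0.5594, -0.0489, 0.1994]
ee_rot: [[0.0, 0.944, -0.331], [-0.0, -0.331, -0.944], [-1.0, 0.0, -0.0]]
wrist_force: [-2.4, 2.5, 3.0]
grip_width: 0.005
```

```bash
python3 pic.py 3;python3 goal.py -60 32 198 -60 82 198 0 82 198
```

```text
t 4.45 mill tcp mm [-27.8  31.7 199.5] F mill [-2.7 -0.1  2.5] grip 0.01
turn [-0. -0. -0.]
shift [ 0.007 -0.161 -0.002]
shift [ 0.007 -0.161 -0.252]
shift [ 0.007  0.139 -0.252]
```

View pics/z3.png

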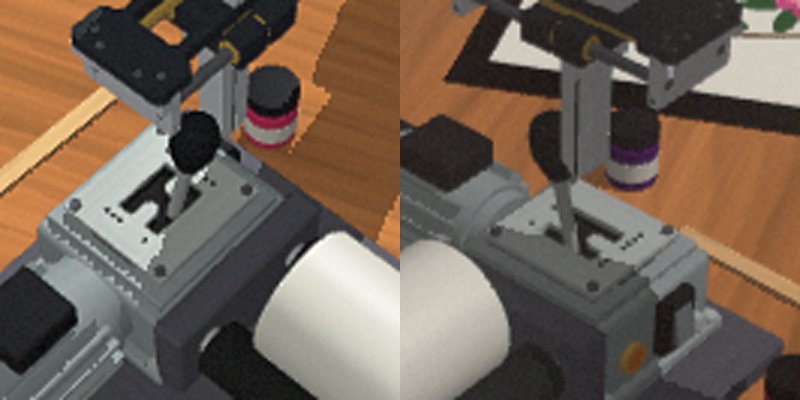

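```bash
python3 knob.py 3 194 140 551 145
```

```text
knob mill [ -0.8  30.4 207.4]
```

The knob is at x of about -1 mm, which is in the cross-gate. I back off and go round to its left side.

move_arm([
  [[0,-0.08,0,0,0,0,1],[0,-0.16,0,0,0,0,1],[0,-0.16,-0.13,0,0,0,1],[0,-0.16,-0.25,0,0,0,1],[0,0,-0.25,0,0,0,1],[0,0.13,-0.25,0,0,0,1],[0,0.13,-0.25,0,0,0,1]],
])

```text
clock: 5.32
eef_pos: [0.6024, -0.0118, 0.1991]
ee_rot: [[0.003, 0.943, -0.333], [-0.001, -0.333, -0.943], [-1.0, 0.003, -0.0]]
wrist_force: [-0.1, -0.3, -0.2]
grip_width: 0.001
```

```bash
python3 pic.py 4;python3 goal.py 0 50 198 0 -9 198
```

```text
t 5.42 mill tcp mm [ -2.2  81.5 199.2] F mill [-0.9 -0.7 -0.3] grip 0.01
turn [-0.  0. -0.]
shift [0.006 0.011 0.157]
shift [0.006 0.011 0.452]
```

View pics/z4.png

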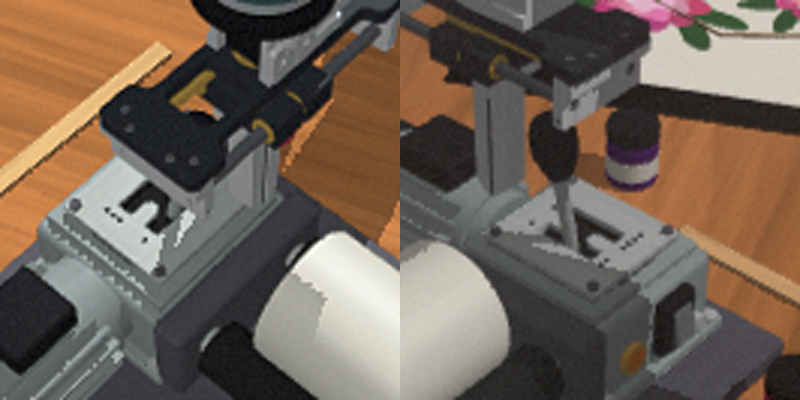

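The fingers are to the left of the knob, and the knob hasn't moved (553,145 in the side zoom). Now I push right.

move_arm([
  [[0,0.01,0.05,0,0,0,1],[0,0.01,0.1,0,0,0,1],[0,0.01,0.14,0,0,0,1],[0,0.01,0.17,0,0,0,1],[0,0.01,0.2,0,0,0,1],[0,0.01,0.23,0,0,0,1]],
])

```text
clock: 6.18
eef_pos: [0.5869, -0.0541, 0.1997]
ee_rot: [[0.001, 0.944, -0.33], [0.0, -0.33, -0.944], [-1.0, 0.0, -0.001]]
wrist_force: [1.2, 4.2, 2.9]
grip_width: 0.01
```

```bash
python3 pic.py 5;python3 goal.py 0 -9 198
```

```text
t 6.28 mill tcp mm [ -0.   34.6 199.4] F mill [-0.8  2.8  2.6] grip 0.01
turn [-0.001  0.001  0.   ]
shift [0.007 0.    0.218]
```

View pics/z5.png

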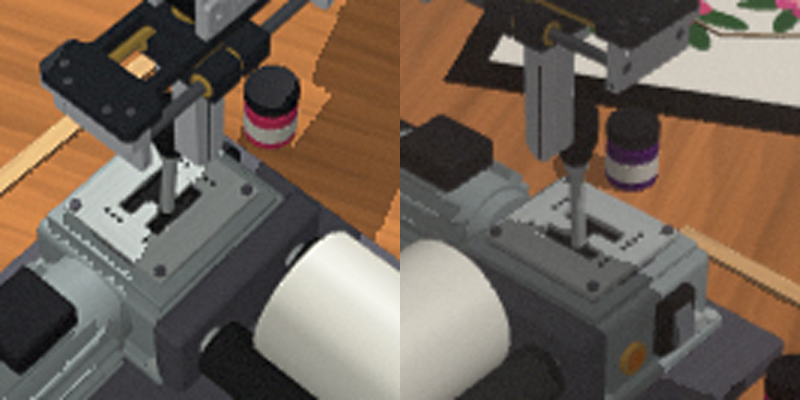

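```bash
python3 - <<'E'
from h import *
C=np.array([.575,-.088]);A=np.radians(-19.3);X=np.array([np.cos(A),np.sin(A)]);Y=np.array([-X[1],X[0]])
for c,x0 in(('scene',210),('side',240)):
    f=pickle.load(open(f'pics/{c}5.pkl','rb'));T=np.linalg.inv(f['cam_to_world'])
    for m in((0,10,211),(0,14,211),(-6,12,211),(-10,10,211),(0,10,190),(-8,10,190),(0,34.6,199.4)):
        m=np.array(m)/1e3;w=np.r_[C+m[0]*X+m[1]*Y,m[2],1];p=f['mtx']@(T@w)[:3];p=p[:2]/p[2]
        print(c,(m*1e3).round(),((p-[x0,130]+.4)*400/133+[400*(c=='side'),0]).round())
E
```

```text
scene [  0.  10. 211.] [171. 124.]
scene [  0.  14. 211.] [175. 127.]
scene [ -6.  12. 211.] [179. 120.]
scene [-10.  10. 211.] [181. 114.]
scene [  0.  10. 190.] [172. 143.]
scene [ -8.  10. 190.] [180. 136.]
scene [  0.  35. 199.] [200. 156.]
side [  0.  10. 211.] [574. 124.]
side [  0.  14. 211.] [570. 126.]
side [ -6.  12. 211.] [579. 129.]
side [-10.  10. 211.] [586. 130.]
side [  0.  10. 190.] [573. 150.]
side [ -8.  10. 190.] [583. 155.]
side [  0.  35. 199.] [549. 155.]
```

The view agrees with the knob at about (0..-3, 10) mm, inside the cross-gate. I continue to the right leg.

move_arm([
  [[0,0,0.03,0,0,0,1],[0,0,0.06,0,0,0,1],[0,0,0.09,0,0,0,1],[0,0,0.12,0,0,0,1],[0,0,0.15,0,0,0,1],[0,0,0.175,0,0,0,1],[0,0,0.19,0,0,0,1]],
])

```text
clock: 7.15
eef_pos: [0.5738, -0.0907, 0.1991]
ee_rot: [[-0.001, 0.944, -0.331], [-0.0, -0.331, -0.944], [-1.0, -0.001, 0.0]]
wrist_force: [1.3, 3.2, -0.6]
grip_width: 0.006
```

```bash
python3 pic.py 6;python3 goal.py 0 -9 198
```

```text
t 7.25 mill tcp mm [ -0.3  -3.  199.1] F mill [ 0.1  1.9 -0.5] grip 0.0
turn [-0.001  0.     0.   ]
shift [0.006 0.001 0.03 ]
```

View pics/z6.png

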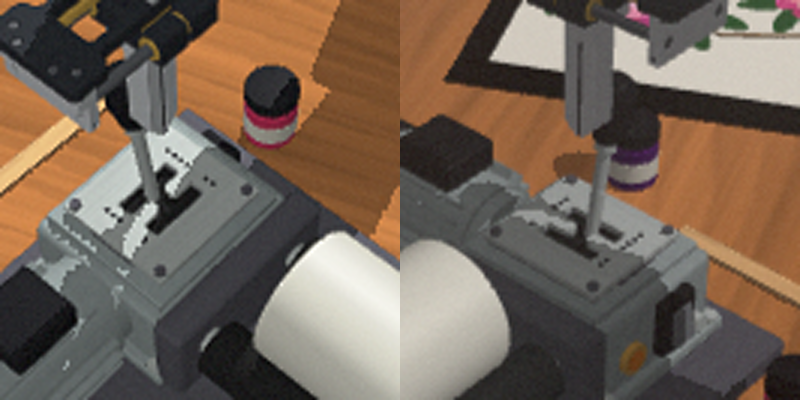

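move_arm([
  [[0,0,0.01,0,0,0,1],[0,0,0.02,0,0,0,1],[0,0,0.03,0,0,0,1],[0,0,0.03,0,0,0,1]],
])

```text
clock: 7.75
eef_pos: [0.5721, -0.0954, 0.1993]
ee_rot: [[-0.0, 0.944, -0.331], [0.001, -0.331, -0.944], [-1.0, -0.001, -0.0]]
wrist_force: [1.0, 3.8, -2.4]
grip_width: 0.008
```

```bash
python3 goal.py -5 30 198 -60 30 198 -62 -32 198
```

```text
t 7.75 mill tcp mm [ -0.3  -8.  199.3] F mill [-0.3  3.9 -2.4] grip 0.01
turn [-0. -0.  0.]
shift [ 0.006 -0.023 -0.19 ]
shift [ 0.007 -0.298 -0.19 ]
shift [ 0.006 -0.308  0.12 ]
```

move_arm([
  [[0,0,0.008,0,0,0,1],[0,0,0.015,0,0,0,1],[0,0,0.015,0,0,0,1]],
])

```text
clock: 8.12
eef_pos: [0.5716, -0.0968, 0.1993]
ee_rot: [[0.001, 0.944, -0.33], [0.002, -0.33, -0.944], [-1.0, -0.0, -0.003]]
wrist_force: [2.4, 7.2, -5.0]
grip_width: 0.005
```

```bash
python3 goal.py
```

```text
t 8.12 mill tcp mm [ -0.3  -9.4 199.3] F mill [-0.1  7.6 -5. ] grip 0.0
turn [ 0.    -0.002  0.   ]
```

The force is rising to 7.6 N at about the expected limit, so the lever is in the right leg. I retreat and go round to the near side.

move_arm([
  [[0,0,-0.1,0,0,0,1],[0,-0.05,-0.19,0,0,0,1],[0,-0.2,-0.19,0,0,0,1],[0,-0.32,-0.19,0,0,0,1],[0,-0.32,-0.05,0,0,0,1],[0,-0.32,0.11,0,0,0,1],[0,-0.32,0.11,0,0,0,1]],
])

```text
clock: 9.0
eef_pos: [0.5024, -0.1004, 0.1997]
ee_rot: [[-0.001, 0.943, -0.334], [-0.002, -0.334, -0.943], [-1.0, 0.0, 0.002]]
wrist_force: [-0.0, 0.3, 0.7]
grip_width: 0.005
```

```bash
python3 pic.py 7;python3 goal.py -28 -32 198 17 -32 198
```

```text
t 9.1 mill tcp mm [-64.3 -32.5 199.8] F mill [ 0.3  0.5 -0. ] grip 0.01
turn [ 0. -0. -0.]
shift [ 0.009  0.181 -0.002]
shift [ 0.009  0.406 -0.002]
```

View pics/z7.png

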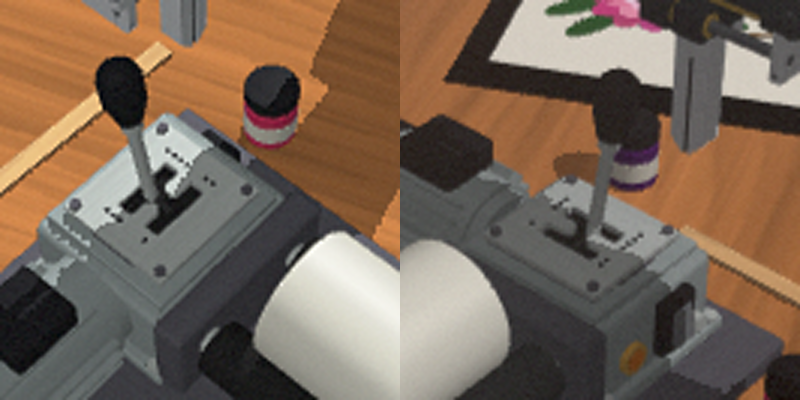

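The lever stands in the right leg with the knob at (122,88) in the scene zoom, and the fingers are on its near side. Now I push far.

move_arm([
  [[0,0.07,0,0,0,0,1],[0,0.14,0,0,0,0,1],[0,0.17,0,0,0,0,1],[0,0.2,0,0,0,0,1],[0,0.23,0,0,0,0,1],[0,0.26,0,0,0,0,1],[0,0.29,0,0,0,0,1]],
])

```text
clock: 9.98
eef_pos: [0.5583, -0.1173, 0.1994]
ee_rot: [[-0.001, 0.944, -0.331], [0.0, -0.331, -0.944], [-1.0, -0.001, -0.0]]
wrist_force: [-3.7, 1.3, 1.5]
grip_width: 0.004
```

```bash
python3 pic.py 8;python3 goal.py 17 -32 198
```

```text
t 10.07 mill tcp mm [ -5.4 -33.2 199.3] F mill [-3.4 -0.7  1.8] grip 0.01
turn [-0. -0. -0.]
shift [ 0.007  0.112 -0.006]
```

View pics/z8.png

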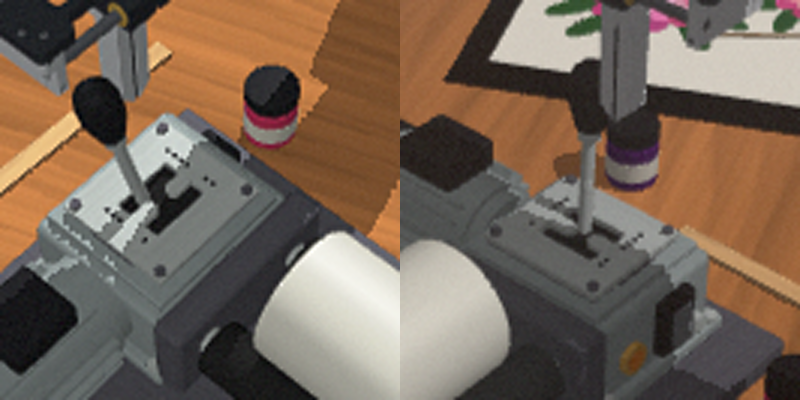

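The lever is moving into the third-gear slot at about 3.5 N.

move_arm([
  [[0,0.025,0,0,0,0,1],[0,0.05,0,0,0,0,1],[0,0.07,0,0,0,0,1],[0,0.085,0,0,0,0,1],[0,0.1,0,0,0,0,1],[0,0.1,0,0,0,0,1]],
])

```text
clock: 10.82
eef_pos: [0.5774, -0.1243, 0.1995]
ee_rot: [[0.0, 0.944, -0.331], [-0.0, -0.331, -0.944], [-1.0, 0.0, 0.0]]
wrist_force: [-2.6, 1.6, -1.2]
grip_width: 0.006
```

```bash
python3 goal.py 17 -32 198
```

```text
t 10.82 mill tcp mm [ 14.3 -33.4 199.5] F mill [-3.   0.6 -1.2] grip 0.01
turn [-0.  0. -0.]
shift [ 0.007  0.014 -0.007]
```

move_arm([
  [[0,0.008,0,0,0,0,1],[0,0.015,0,0,0,0,1],[0,0.022,0,0,0,0,1],[0,0.022,0,0,0,0,1]],
])

```text
clock: 11.32
eef_pos: [0.5815, -0.1256, 0.1995]
ee_rot: [[0.0, 0.944, -0.331], [-0.0, -0.331, -0.944], [-1.0, 0.0, 0.0]]
wrist_force: [-3.1, 1.5, -1.2]
grip_width: 0.001
```

```bash
python3 goal.py
```

```text
t 11.32 mill tcp mm [ 18.5 -33.3 199.5] F mill [-3.5  0.4 -1.2] grip 0.0
turn [-0.  0. -0.]
```

The force is still only friction, so I go on in small steps until it rises.

move_arm([
  [[0,0.005,0,0,0,0,1],[0,0.01,0,0,0,0,1],[0,0.01,0,0,0,0,1]],
])

```text
clock: 11.7
eef_pos: [0.5833, -0.1262, 0.1995]
ee_rot: [[0.0, 0.944, -0.331], [-0.0, -0.331, -0.944], [-1.0, 0.0, -0.0]]
wrist_force: [-2.8, 0.5, -1.3]
grip_width: 0.005
```

```bash
python3 pic.py 9; python3 goal.py
```

```text
t 11.8 mill tcp mm [ 20.4 -33.3 199.5] F mill [-2.8  0.8 -0.7] grip 0.01
turn [-0.  0. -0.]
```

View pics/z9.png

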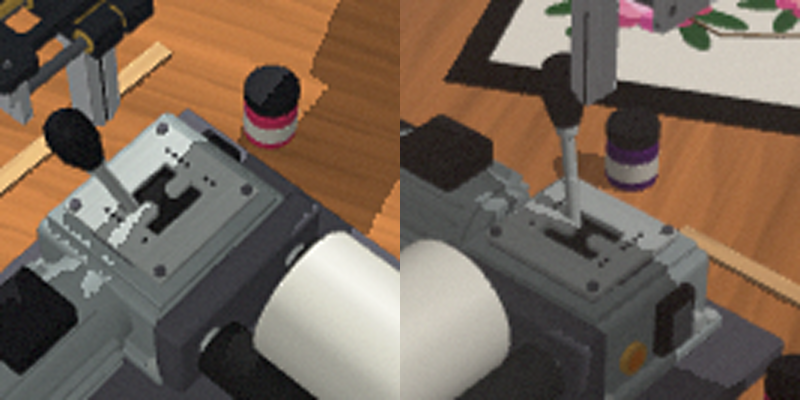

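move_arm([
  [[0,0.006,0,0,0,0,1],[0,0.012,0,0,0,0,1],[0,0.012,0,0,0,0,1]],
])

```text
clock: 12.18
eef_pos: [0.5853, -0.1269, 0.1994]
ee_rot: [[-0.001, 0.944, -0.331], [0.0, -0.331, -0.944], [-1.0, -0.001, 0.0]]
wrist_force: [-4.2, 2.3, -1.7]
grip_width: 0.008
```

```bash
python3 goal.py; python3 knob.py 9 74 138 562 92
```

```text
t 12.18 mill tcp mm [ 22.5 -33.3 199.4] F mill [-4.7  0.8 -1.7] grip 0.01
turn [-0.  0.  0.]
knob mill [ 44.  -31.8 197.8]
```

move_arm([
  [[0,0.006,0,0,0,0,1],[0,0.012,0,0,0,0,1],[0,0.012,0,0,0,0,1]],
])

```text
clock: 12.55
eef_pos: [0.5868, -0.1274, 0.1991]
ee_rot: [[-0.002, 0.944, -0.331], [0.001, -0.331, -0.944], [-1.0, -0.002, 0.0]]
wrist_force: [-5.6, 2.3, -1.6]
grip_width: 0.003
```

```bash
python3 goal.py
```

```text
t 12.55 mill tcp mm [ 24.1 -33.3 199.1] F mill [-6.   0.3 -1.6] grip 0.0
turn [-0.     0.     0.001]
```

move_arm([
  [[0,0.006,0,0,0,0,1],[0,0.012,0,0,0,0,1],[0,0.012,0,0,0,0,1]],
])

```text
clock: 12.92
eef_pos: [0.5882, -0.1278, 0.1988]
ee_rot: [[-0.004, 0.944, -0.33], [0.001, -0.33, -0.944], [-1.0, -0.004, 0.0]]
wrist_force: [-6.8, 1.9, -1.5]
grip_width: 0.006
```

```bash
python3 goal.py
```

```text
t 12.93 mill tcp mm [ 25.6 -33.2 198.8] F mill [-7.1 -0.4 -1.5] grip 0.01
turn [0.    0.    0.003]
```

```bash
python3 pic.py 10
```

```text
(no output)
```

View pics/z10.png

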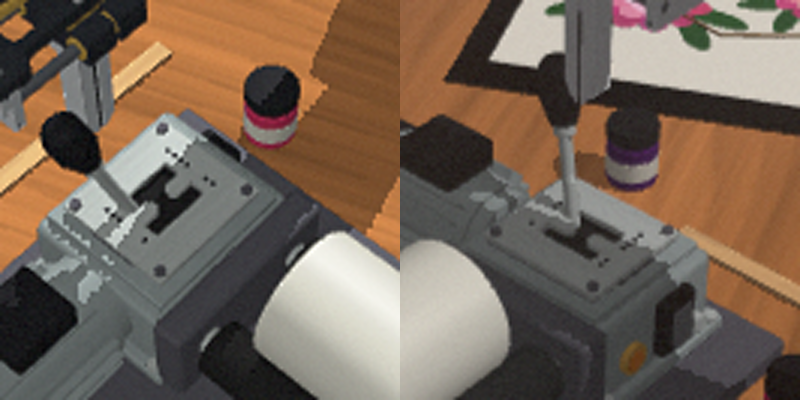

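The knob has moved about 3 mm further, to around 46–47 mm, and the force is building. One firmer press will confirm the stop.

move_arm([
  [[0,0.01,0,0,0,0,1],[0,0.02,0,0,0,0,1],[0,0.03,0,0,0,0,1],[0,0.03,0,0,0,0,1]],
])

```text
clock: 13.52
eef_pos: [0.5916, -0.129, 0.1979]
ee_rot: [[-0.009, 0.944, -0.33], [0.002, -0.33, -0.944], [-1.0, -0.009, 0.001]]
wrist_force: [-9.9, 4.1, -1.0]
grip_width: 0.005
```

```bash
python3 pic.py 11; python3 goal.py
python3 - <<'E'
from h import *
for c,(x,y,w,h) in(('scene',(212,150,40,45)),('side',(275,140,30,40))):
    a,b=[pickle.load(open(f'pics/{c}{n}.pkl','rb'))['pixels'][y:y+h,x:x+w].max(2) for n in(10,11)]
    for g in(a,b):
        m=(g<60).astype('uint8');n,l,s,ce=cv2.connectedComponentsWithStats(m);i=1+s[1:,4].argmax();print(c,s[i],ce[i])
E
```

```text
t 13.62 mill tcp mm [ 29.2 -33.2 198. ] F mill [-10.1  -0.2  -1.9] grip 0.0
turn [0.    0.001 0.006]
scene [ 11  17  21  21 286] [21.11888112 27.02447552]
scene [ 11  18  20  21 286] [20.55944056 27.91608392]
side [  0   0  25  32 342] [13.99122807 18.37134503]
side [  0   8  24  24 300] [12.56333333 19.10666667]
```

move_arm([
  [[0,0.01,0,0,0,0,1],[0,0.02,0,0,0,0,1],[0,0.03,0,0,0,0,1],[0,0.03,0,0,0,0,1]],
])

```text
clock: 14.12
eef_pos: [0.595, -0.1301, 0.1971]
ee_rot: [[-0.014, 0.944, -0.33], [0.004, -0.33, -0.944], [-1.0, -0.015, 0.001]]
wrist_force: [-13.1, 6.0, -2.5]
grip_width: 0.009
```

```bash
python3 pic.py 12; python3 goal.py
python3 - <<'E'
from h import *
for c,(x,y,w,h) in(('scene',(212,160,40,35)),('side',(275,148,30,32))):
    for n in(10,11,12):
        g=pickle.load(open(f'pics/{c}{n}.pkl','rb'))['pixels'][y:y+h,x:x+w].max(2)
        m=(g<60).astype('uint8');k,l,s,ce=cv2.connectedComponentsWithStats(m);i=1+s[1:,4].argmax();print(c,s[i],ce[i])
E
```

```text
t 14.22 mill tcp mm [ 32.8 -33.1 197.2] F mill [-14.2   1.5  -2.9] grip 0.01
turn [0.    0.001 0.009]
scene [ 11   7  21  21 286] [21.11888112 17.02447552]
scene [ 11   8  20  21 286] [20.55944056 17.91608392]
scene [ 10   9  21  20 282] [20.0177305  18.72340426]
side [  0   0  25  24 334] [13.75149701 10.72754491]
side [  0   0  24  24 300] [12.56333333 11.10666667]
side [  0   0  30  24 307] [12.83061889 11.36156352]
```

View pics/z12.png

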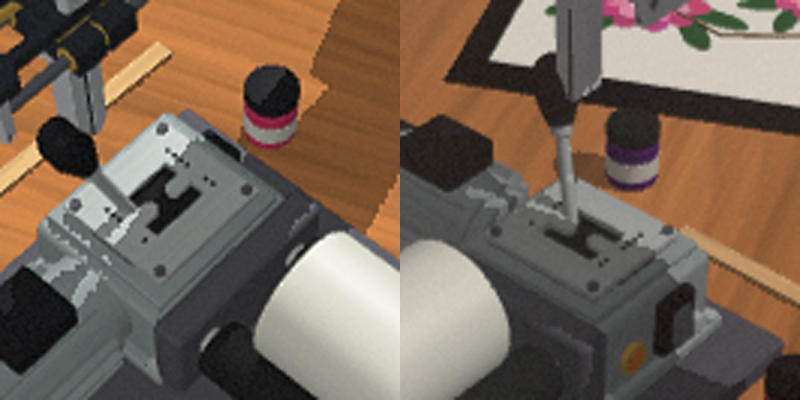

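The force now climbs steadily at about 1 N/mm to 14 N while the lever barely moves, so it is against a springy stop. I withdraw slowly and then clear off to the near side and up.

move_arm([
  [[0,-0.02,0,0,0,0,1],[0,-0.04,0,0,0,0,1],[0,-0.06,0,0,0,0,1],[0,-0.08,0,0,0,0,1],[0,-0.15,0,0,0,0,1],[0,-0.3,0,0,0,0,1],[0,-0.5,0,0,0,0,1],[0,-0.6,0,0,0,0,1]],
])

```text
clock: 15.22
eef_pos: [0.4893, -0.093, 0.2007]
ee_rot: [[0.006, 0.944, -0.33], [-0.001, -0.33, -0.944], [-1.0, 0.006, -0.001]]
wrist_force: [0.4, 0.1, -0.1]
grip_width: 0.005
```

move_arm([
  [[-0.15,-0.05,0,0,0,0,1],[-0.3,-0.05,0,0,0,0,1],[-0.4,-0.05,0.2,0,0,0,1],[-0.4,-0.05,0.4,0,0,0,1],[-0.4,-0.05,0.5,0,0,0,1],[-0.4,-0.05,0.5,0,0,0,1]],
])

```text
clock: 15.98
eef_pos: [0.447, -0.1864, 0.2806]
ee_rot: [[0.005, 0.942, -0.334], [-0.003, -0.334, -0.942], [-1.0, 0.005, 0.001]]
wrist_force: [-0.1, -0.1, 0.1]
grip_width: 0.006
```

```bash
python3 pic.py 13; python3 goal.py; python3 - <<'E'
from h import *
for c in('scene','side'):
    f=pickle.load(open(f'pics/{c}13.pkl','rb'));cv2.imwrite(f'pics/{c}13.png',f['pixels'][:,:,::-1])
    a=pickle.load(open(f'pics/{c}0.pkl','rb'))['pixels']
    cv2.imwrite(f'pics/d{c}.png',cv2.absdiff(a,f['pixels']).max(2))
E
```

```text
t 16.07 mill tcp mm [ -89.1 -132.5  280.2] F mill [ 0.5  0.6 -0.5] grip 0.0
turn [ 0.    -0.    -0.002]
```

View pics/z13.png

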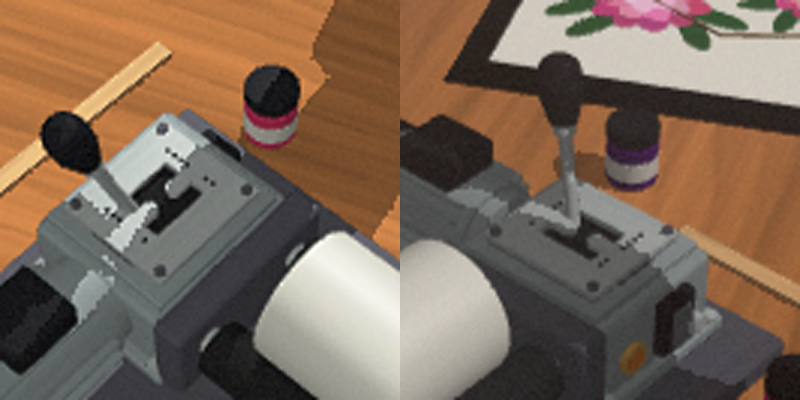

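View pics/dside.png

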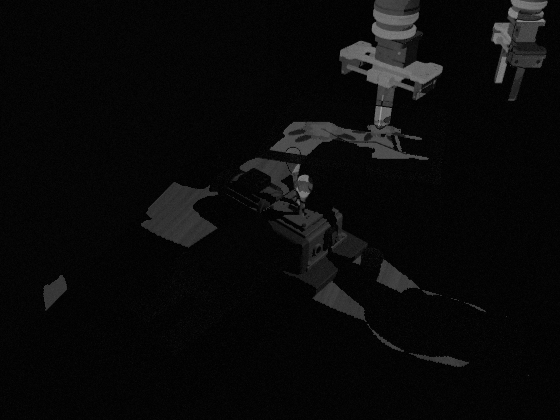

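View pics/scene13.png

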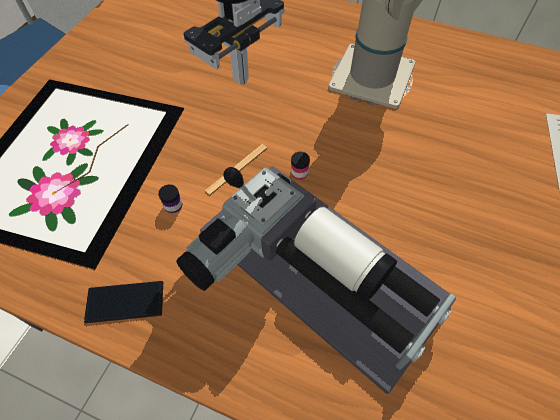

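The knob rests unobstructed at (72,141) in the scene zoom and (560,90) in the side zoom. The jars and stick show no change except shadows. Next I measure the resting knob position.

```bash
for a in "72 142 560 90" "71 139 560 86" "73 144 560 93"; do python3 knob.py 13 $a; done; echo neutral7; python3 knob.py 7 122 90 618 102; python3 knob.py 7 122 87 618 98;echo 10; python3 knob.py 10 71 142 559 90
```

```text
knob mill [ 46.5 -31.6 197.7]
knob mill [ 46.7 -31.9 200.8]
knob mill [ 46.2 -31.3 195.5]
neutral7
knob mill [ -1.1 -33.9 206.5]
knob mill [ -1.1 -33.7 209.8]
10
knob mill [ 47.1 -31.7 197.7]
```

The knob rests at 46.5 mm. The stop is at 46 mm and the threshold about 41 mm, so it is home. I'm handing in.

```bash
python3 -c "
from rig import robot
print(robot.sign_off(),robot.get_state()['clock'])"
```

```text
the job is handed in; nothing more can be done
the job is handed in; nothing more can be done
```

The lever is in third gear and the job is handed in. `sign_off` gave no verdict, and about 16 of the 59 s had been used at my last clock reading.

I pushed the knob with the shut fingertips in three stages:
1. From second gear to neutral.
2. Right, through the cross-gate.
3. Far, into third gear.

- **Lever position:** from the two camera views, the knob rests at about x = +46.5 mm, y = −31.6 mm in the mill's frame. Fully home is about 46 mm and 33 mm, and this measurement is good to about 2 mm.
- **Force:** moving the lever took about 3 to 5 N. Pressing against the stop in third gear reached about 14 N at the wrist. The stop gave slightly, and the lever stayed home when I let go.
- **Surroundings:** compared with the first pictures, both paint jars, the stick and the jar on the rollers show no visible shift, only changed shadows. I checked this by eye and by image difference, and did not measure their positions again.
- **Hand:** the fingers ended well clear on the near right side, about 280 mm above the table, with the wrist force near zero.

No checks failed or disagreed.

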